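# Open the plate press and slide the glued violin belly onto the mat

### The job

The glue on the little violin belly in the plate press has set: unscrew every hand wheel still on the press and put it in the wooden tray, then lift the platen off by its bar and lay it flat on the bench clear of the press. After that slide the belly out of the end of the press, without lifting or tipping it, until it lies wholly on the cork mat. Leave the plane, the glue jar and the gouge alone.

Things in the scene. Friction and masses are not known exactly. Their poses are not given: they have to be found in the camera images.
- press: The plate press, fixed to the bench: two dark wooden battens (250 long along y, 30 wide, 12 high, centre lines at x -85 and +85), each with two upright steel studs. Between them a channel of bare bench 140 wide, open at both y ends. Origin: centre of the press at bench level; z up. (lengths in mm)
- stud_a (a point): Top end of the near stud at press x -85, y +70, 60 above the bench. Studs are 26 across. The thread is coarse, two-start, right-hand: turned anticlockwise from above a wheel rises 2.5 per radian, stays where it is left, and frees after about 0.8 turn (4.7 to 5.2 rad, 12 of rise); held by the thread until then.
- stud_b (a point): Top end of the near stud at press x -85, y -70, 60 above the bench. Studs are 26 across. The thread is coarse, two-start, right-hand: turned anticlockwise from above a wheel rises 2.5 per radian, stays where it is left, and frees after about 0.8 turn (4.7 to 5.2 rad, 12 of rise); held by the thread until then.
- stud_c (a point): Top end of the far stud at press x 85, y +70, 60 above the bench. Studs are 26 across. The thread is coarse, two-start, right-hand: turned anticlockwise from above a wheel rises 2.5 per radian, stays where it is left, and frees after about 0.8 turn (4.7 to 5.2 rad, 12 of rise); held by the thread until then.
- stud_d (a point): Top end of the far stud at press x 85, y -70, 60 above the bench. Studs are 26 across. The thread is coarse, two-start, right-hand: turned anticlockwise from above a wheel rises 2.5 per radian, stays where it is left, and frees after about 0.8 turn (4.7 to 5.2 rad, 12 of rise); held by the thread until then.
- wheel_a: Brass hand wheel on stud_a (may be absent: already taken off). Hub 44 across, 27 high with a threaded blind bore; above it a knurled round grip 59 across, 24 high; 51 high in all, 0.22 kg. Origin: centre of the hub's underside, z up through the grip. Screwed down, its underside bears on the platen 36 above the bench. Once freed, 30 more of lift clears the stud.
- wheel_b: Brass hand wheel on stud_b (may be absent: already taken off). Hub 44 across, 27 high with a threaded blind bore; above it a knurled round grip 59 across, 24 high; 51 high in all, 0.22 kg. Origin: centre of the hub's underside, z up through the grip. Screwed down, its underside bears on the platen 36 above the bench. Once freed, 30 more of lift clears the stud.
- wheel_c: Brass hand wheel on stud_c (may be absent: already taken off). Hub 44 across, 27 high with a threaded blind bore; above it a knurled round grip 59 across, 24 high; 51 high in all, 0.22 kg. Origin: centre of the hub's underside, z up through the grip. Screwed down, its underside bears on the platen 36 above the bench. Once freed, 30 more of lift clears the stud.
- wheel_d: Brass hand wheel on stud_d (may be absent: already taken off). Hub 44 across, 27 high with a threaded blind bore; above it a knurled round grip 59 across, 24 high; 51 high in all, 0.22 kg. Origin: centre of the hub's underside, z up through the grip. Screwed down, its underside bears on the platen 36 above the bench. Once freed, 30 more of lift clears the stud.
- platen: Plywood board 230 (x) by 210 (y) by 18, lying on the belly; studs pass 34 wide open slots in its x edges (4 clearance); dark wooden lifting bar on top 26 wide (x), 110 long (y), 36 high; about 0.6 kg. Origin: centre of its underside, z up; in the press its axes agree with the press's and its underside is 18 above the bench. Underside above 62: clear of the studs.
- platen_bar (a point): The middle of the platen's lifting bar, 20 above the board's top face (38 above its underside).
- belly: Glued belly of a small violin: flat violin-shaped wooden plate 220 long (y), 18 thick, 80 wide at the waist; lower bout (towards press -y) a near-circle of radius 62 centred at y -48, upper bout of radius 52 centred at y +58; 0.18 kg. Lies on the bench in the channel under the platen. Origin: centre of its underside.
- belly_lower (a point): Centre of the belly's lower bout (radius 62), y -48, mid thickness (9 above the bench). The belly's ends are at y -110 and +110.
- belly_upper (a point): Centre of the belly's upper bout (radius 52), y +58, mid thickness.
- mat: Flat cork mat on the bench, 210 (x) by 300 (y) by 1 thick, fixed, does not catch what slides onto it. Origin: its centre at bench level. It lies off one open end of the press, left or right.
- tray: Loose open wooden tray, 120 (x) by 220 (y) outside, walls 5 thick and 22 high, floor 5 thick, 0.9 kg; lies off the other end of the press. Origin: centre of its underside.
- block_plane: Bystander: block plane 150 long, 55 high. Origin: centre of its sole.
- glue_jar: Bystander: glue jar 72 across, 85 high. Origin: centre of its base.
- gouge: Bystander: gouge with wooden handle, 235 long, lying on the bench. Origin: at the bench under its ferrule.
Not all that is in view belongs to the job. What is shaped like the wheel_a but red or turquoise is not meant. Leave any green look-alike of the wheel_b alone.

How it is judged:
On the way, in this order (a step that is already met when the one before it is completed fails the run):
1. every hand wheel is unscrewed and lifted off its stud (distance between wheel_a and stud_a above 0.05 m and distance between wheel_b and stud_b above 0.05 m and distance between wheel_c and stud_c above 0.05 m and distance between wheel_d and stud_d above 0.05 m), for 0.2 s.
2. the platen is off the studs and laid aside on the bench (horizontal distance between platen and press above 0.2 m and height (world z) of platen below 0.012 m), for 0.2 s.
3. the belly has been slid out of the press (horizontal distance between belly and press above 0.2 m), for 0.2 s.
At the end, for the whole second after the job is handed in: Every wheel present lies at rest in the tray; the platen lies flat on the bench, right way up, its centre over 200 mm from the press centre; the belly lies flat and still with its whole outline on the mat (both bouts, 3 mm of overhang forgiven) (x of wheel_a in the frame of tray between -0.056 and 0.056 m and y of wheel_a in the frame of tray between -0.106 and 0.106 m and z of each of wheel_a, wheel_b, wheel_c, wheel_d in the frame of tray below 0.062 m and linear speed of each of wheel_a, wheel_b, wheel_c, wheel_d below 0.03 m/s and x of wheel_b in the frame of tray between -0.056 and 0.056 m and y of wheel_b in the frame of tray between -0.106 and 0.106 m and x of wheel_c in the frame of tray between -0.056 and 0.056 m and y of wheel_c in the frame of tray between -0.106 and 0.106 m and x of wheel_d in the frame of tray between -0.056 and 0.056 m and y of wheel_d in the frame of tray between -0.106 and 0.106 m and x of belly_lower in the frame of mat between -0.046 and 0.046 m and y of belly_lower in the frame of mat between -0.091 and 0.091 m and x of belly_upper in the frame of mat between -0.056 and 0.056 m and y of belly_upper in the frame of mat between -0.101 and 0.101 m and height (world z) of each of belly, platen below 0.008 m and angle between each of belly, tray's own z axis and vertical below 0.1 rad and linear speed of each of belly, platen below 0.02 m/s and horizontal distance between platen and press above 0.2 m and angle between platen's own z axis and vertical below 0.08 rad); the robot touches nothing.
It fails at once if the belly is lifted more than 25 mm off the bench or tipped (height (world z) of belly above 0.025 m or angle between belly's own z axis and vertical above 0.35 rad).
It fails at once if the block plane is knocked out of its place (more than 40 mm) (distance of block_plane from where it was at the start of the episode above 0.04 m).
It fails at once if the glue jar is knocked out of its place (more than 40 mm) (distance of glue_jar from where it was at the start of the episode above 0.04 m).
It fails at once if the gouge is knocked out of its place (more than 40 mm) (distance of gouge from where it was at the start of the episode above 0.04 m).
Of wheel_a, wheel_b, wheel_c, wheel_d only 2 to 3 are there at a start; the rules pass over those that are not, and their reading is None.
At some moment in a run one of tray may be knocked a few centimetres aside while the robot is not near it.
Once in a run the grip may slacken for a moment while it holds something.
It also fails if it takes over 210 s, if anything falls off the work surface, if the arm or the gripper's body presses on something with over 40 N, if the wrist force passes 120 N, or if a joint passes its speed limit or range.

### The arm

A 7-joint arm with a two-finger parallel gripper is mounted at the origin on the work surface. World frame = base frame: x ahead of the robot, y to its left, z up, the work surface at z = 0. Lengths are in m, angles in rad, forces in N, time in s.
With the tool pointing down it reaches from about 0.375 to 0.925 m from the base axis. Payload 3.1 kg.
Tool frame: the origin (TCP) lies between the finger pads; the fingertips stand 19 mm ahead of it and the grasp point (between the pads) is the TCP; z points along the fingers, y is the line along which they close (so a half turn about z gives the same grasp; the last joint's range is limited). The gripper opens to 85 mm and grips with 20 to 120 N. Pads are 22 mm wide; open, the fingers measure 114 mm over their backs; the gripper's body (76 mm by 85 mm) begins 54 mm behind the grasp point. The pads swing forward as they close: fully open they stand 13 mm farther back than shut.
Start: joints at [-1.382, 0.383, 0.044, 1.598, -0.018, 1.161, -0.05], TCP at [0.184, 0.623, 0.25] pointing down, gripper open.
Joint ranges: [-2.61, 2.61], [-0.41, 2.15], [-1.48, 1.57], [0, 2.5], [-1.57, 4.71], [0.05, 1.97], [-2.85, 2.85]. Speed limits (rad/s): [2.79, 2.79, 3.14, 3.14, 3.14, 3.14, 3.14].

### API

Orientations are given as a unit quaternion [x, y, z, w].
In Python, from bench import move_ptp, movel, move_j, move_gripper, pause, inverse_kinematics, read_camera, camera_params, MotionError, sign_off, look_for, tip_of, read_time_s, read_qpos, read_joint_vel, read_effort, read_eef_pos, read_tcp_rot, read_ft_force, read_ft_torque, read_finger_gap, read_grasp_force gives the robot as it stands. Calls block until the motion is done:
- move_ptp(position, orientation): joint-space move of the TCP to a pose.
- movel(position, orientation=None, speed=0.15): straight line of the TCP; orientation=None keeps the orientation; speed is the mean speed in m/s.
- move_j(angles): joint-space move.
- move_gripper(opening, effort=None): finger opening in m; effort is the grip in N (None keeps the last); returns when the fingers have stopped.
- pause(seconds).
- inverse_kinematics(position, orientation): joint angles nearest the present ones, or None.
- read_camera(name): name is "side" or "top"; returns the picture (480x640x3 uint8, red, green, blue); there is no depth.
- camera_params(name): a dict with "K" (3x3 intrinsics, pixels), "camera_from_world" (4x4, takes a point from world to camera coordinates). Camera axes: x right, y down, z forward; pixel columns grow to the right and rows downward; lengths in m; the calibration is good to about 2 mm. A picture is of the moment at which its call begins. camera_params takes no time and is no camera call.
A pose or a line that the arm cannot do raises MotionError and nothing moves.
- sign_off(): hands the job in; it is judged then, once.
Trained networks look in the newest picture that a camera, given by its name, has taken for a name from the list of things; names that differ only in an ending like _2 or _b are one class to them, and where a whole thing is asked for, a point or a joint stands for the part that bears it (a point fixed in the world has none). Each returns a list of dicts, best first, with "confidence" (0 to 1); they miss things now and then, are a little off and sometimes report something else, mostly with a low value. They report only what shows in the picture. A call takes as long as a camera call. They do not tell look-alikes from the thing itself.
- look_for(camera, name): "at" ([column, row] in pixels, amid what is visible of it).
- tip_of(camera, name): "at" ([column, row] in pixels: a listed point, or the origin of a listed thing).
Readings, each from a call of its own:
- read_time_s(): time.
- read_qpos(): joint angles.
- read_joint_vel(): joint speeds.
- read_effort(): joint torques, N m.
- read_eef_pos(): TCP position.
- read_tcp_rot(): TCP orientation.
- read_ft_force(): force on the tool from outside, world axes, zero at the start.
- read_ft_torque(): the same for the moment, N m.
- read_finger_gap(): finger opening in m.
- read_grasp_force(): force on a finger pad.
Only numpy, scipy, OpenCV 4.12 (cv2) and the standard library are available. Lean on these libraries where they do the work, as an engineer would, in place of code of your own. Each camera call takes 0.05 s, during which the arm holds its last target. There are 200 camera calls.

## Working session

There is one attempt and no reset: what is moved stays moved. The work goes in short steps, each a Python script; the robot and the scene stay as the last script left them, time stands still between calls to the robot, and variables do not carry over. Pictures are saved under pics/ and viewed, at most 14 in all, crops included, and the job is handed in when it is done.

```bash
ls; mkdir -p pics
python3 - <<'E'
from bench import *
import cv2,numpy as np
for n in("top","side"):
    im=read_camera(n); cv2.imwrite(f"pics/{n}0.png",im[:,:,::-1]); p=camera_params(n); print(n,np.round(p["K"],1).tolist(),np.round(p["camera_from_world"],3).tolist())
    for t in("press","stud_a","wheel_a","platen","platen_bar","belly","mat","tray","block_plane","glue_jar","gouge"):
        for f in(look_for,tip_of):
            print(t,f.__name__,[(np.round(d["at"]).tolist(),round(d["confidence"],2)) for d in f(n,t)][:6])
print(read_time_s(),read_tcp_rot())
E
```

```text
pics
top [[456.5, 0.0, 314.6], [0.0, 456.5, 233.5], [0.0, 0.0, 1.0]] [[0.017, -0.999, -0.027, 0.008], [-0.994, -0.014, -0.111, 0.474], [0.111, 0.028, -0.993, 0.935], [0.0, 0.0, 0.0, 1.0]]
press call [([294.0, 175.0], 0.94)]
press call []
stud_a call [([296.0, 172.0], 0.83)]
stud_a call [([295.0, 166.0], 0.67)]
wheel_a call [([365.0, 246.0], 0.95), ([295.0, 248.0], 0.89), ([363.0, 300.0], 0.61), ([365.0, 161.0], 0.59), ([466.0, 373.0], 0.59)]
wheel_a call [([364.0, 298.0], 0.95), ([359.0, 167.0], 0.93), ([362.0, 248.0], 0.92), ([326.0, 206.0], 0.73), ([278.0, 299.0], 0.65), ([460.0, 369.0], 0.59)]
platen call [([328.0, 204.0], 0.65)]
platen call [([330.0, 208.0], 0.94), ([182.0, 226.0], 0.5)]
platen_bar call [([182.0, 225.0], 0.73), ([326.0, 206.0], 0.64)]
platen_bar call [([327.0, 206.0], 0.83)]
belly call []
belly call []
mat call [([182.0, 225.0], 0.65)]
mat call [([181.0, 224.0], 0.56)]
tray call [([477.0, 199.0], 0.7)]
tray call []
block_plane call [([384.0, 107.0], 0.57)]
block_plane call [([295.0, 165.0], 0.58), ([384.0, 114.0], 0.57)]
glue_jar call [([320.0, 96.0], 0.68), ([32
[... 934 characters left out ...]
]
platen_bar call [([358.0, 256.0], 0.93)]
belly call [([374.0, 305.0], 0.7)]
belly call []
mat call [([286.0, 214.0], 0.78), ([342.0, 318.0], 0.59), ([449.0, 233.0], 0.39)]
mat call [([287.0, 211.0], 0.92), ([456.0, 391.0], 0.44)]
tray call [([461.0, 399.0], 0.78), ([329.0, 277.0], 0.68)]
tray call [([456.0, 388.0], 0.88)]
block_plane call [([461.0, 398.0], 0.72), ([484.0, 285.0], 0.7), ([304.0, 239.0], 0.27)]
block_plane call [([481.0, 290.0], 0.91)]
glue_jar call [([450.0, 233.0], 0.75)]
glue_jar call [([446.0, 250.0], 0.78)]
gouge call [([408.0, 216.0], 0.69), ([345.0, 316.0], 0.57)]
gouge call [([400.0, 215.0], 0.69)]
2.3 [ 1.42871314e-01  9.89741273e-01  7.12395792e-06 -1.38918266e-05]
```

View pics/top0.png

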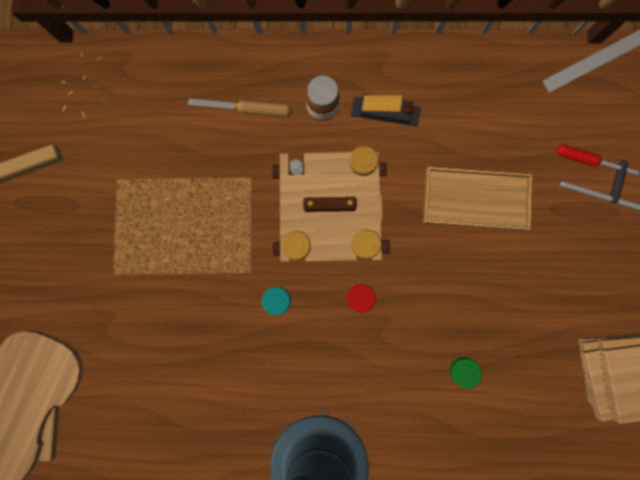

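View pics/side0.png

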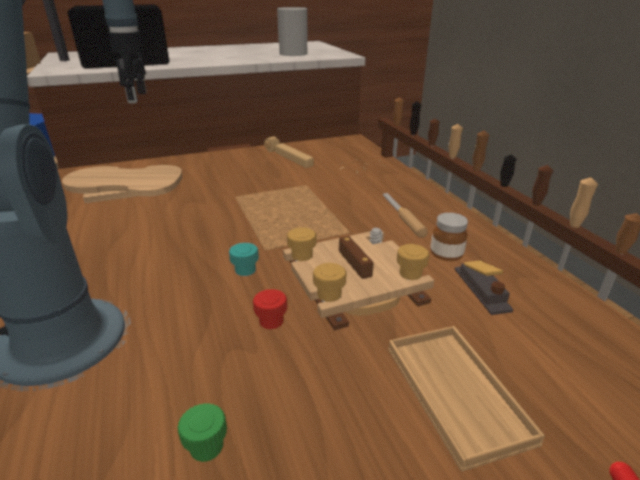

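The top view (up = +x, left = +y) shows three brass wheels on the press: a at (296,245), b at (366,243) and d at (363,160). Stud c is bare at (296,167). The mat is on the left at (182,225) and the tray on the right at (478,198).

Look-alikes are turquoise (275,300), red (361,298) and green (466,373). All three stand on the bare bench, so only the yellow ones on the studs match the description. I'll confirm this in one crop while measuring.

```bash
cat > h.py <<'E'
from bench import *
import cv2, numpy as np
from scipy.optimize import least_squares
from scipy.spatial.transform import Rotation as R
CP={n:camera_params(n) for n in("top","side")}
def proj(n,P):
    T=np.array(CP[n]["camera_from_world"]);K=np.array(CP[n]["K"])
    c=np.atleast_2d(P)@T[:3,:3].T+T[:3,3]; u=c@K.T; return u[:,:2]/u[:,2:]
def ray(n,px,z):
    T=np.array(CP[n]["camera_from_world"]);K=np.array(CP[n]["K"])
    d=T[:3,:3].T@np.linalg.solve(K,[*px,1]); o=-T[:3,:3].T@T[:3,3]; return (o+d*(z-o[2])/d[2])[:2]
def cyl(x,y,r,z0,z1):
    t=np.linspace(0,2*np.pi,60); return np.array([[x+r*np.cos(a),y+r*np.sin(a),z] for z in(z0,z1) for a in t])
def hullc(n,P):
    m=cv2.moments(cv2.convexHull(proj(n,P).astype(np.float32))); return np.array([m["m10"],m["m01"]])/m["m00"]
def down(yaw): # tool down, closing axis (tool y) at angle yaw from world x
    y=np.array([np.cos(yaw),np.sin(yaw),0]);z=np.array([0,0,-1.]);return R.from_matrix(np.c_[np.cross(y,z),y,z]).as_quat()
def traypose(): # from rim outline at z=.022
    im=read_camera("top"); hsv=cv2.cvtColor(im,cv2.COLOR_RGB2HSV)
    m=((hsv[...,2]>TV)*255).astype(np.uint8); m[:145]=0;m[255:]=0;m[:,:400]=0;m[:,575:]=0
    m=cv2.morphologyEx(m,cv2.MORPH_CLOSE,np.ones((9,9)));m=cv2.morphologyEx(m,cv2.MORPH_OPEN,np.ones((5,5)))
    c=max(cv2.findContours(m,0,2)[0],key=cv2.contourArea)
    w=np.array([ray("top",p,.018) for p in cv2.convexHull(c)[:,0].astype(float)])
    (cx,cy),(a,b),ang=cv2.minAreaRect((w*1000).astype(np.float32))
    yaw=np.radians(ang) if a<b else np.radians(ang-90)   # x axis = short side
    yaw=(yaw+np.pi/2)%np.pi-np.pi/2
    return np.array([cx,cy])/1000,yaw,sorted((a,b))
TV=150
E
python3 - <<'E'
from h import *
im={n:cv2.imread(f"pics/{n}0.png")for n in("top","side")}
hs={n:cv2.cvtColor(im[n],cv2.COLOR_BGR2HSV)for n in im}
for px in((366,243),(296,245),(340,230),(478,198),(430,200),(450,250),(182,225)): print(px,hs["top"][px[1],px[0]])
g={"a":((296,245),(302,242)),"b":((366,243),(329,280)),"d":((363,160),(412,260))}
for k,v in g.items():
    obs=[]
    for n,p in zip(("top","side"),v):
        h=hs[n].astype(int);c=h[p[1],p[0]]
        m=((abs(h[...,0]-c[0])<6)&(h[...,1]>150)).astype(np.uint8)
        q=np.zeros_like(m);cv2.circle(q,p,22,1,-1);m*=q
        nl,l,s,ce=cv2.connectedComponentsWithStats(m);i=1+np.argmax(s[1:,4]);print(k,n,c,s[i],ce[i].round(1));obs.append((n,ce[i]))
    for sel in (obs[:1],obs[1:],obs):
        f=lambda x:np.concatenate([hullc(n,cyl(x[0],x[1],.0295,.063,.087))-c for n,c in sel])
        r=least_squares(f,ray("top",v[0],.08));print(r.x.round(4),r.fun.round(1))
print("studc",ray("top",(297,163),.06),ray("side",(376,229),.06))
for t in(120,135,150,165):
    import h; h.TV=t; print(t,h.traypose())
for z,p in((.001,(182,225)),(.0,(190,340)),(.0,(510,290)),(0,(320,104)),(0,(386,112)),(0,(275,303))):print(p,ray("top",p,z))
print("mat corners",[ray("top",p,.001).round(3) for p in((117,178),(251,178),(251,273),(114,273))])
print("plat corners",[ray("top",p,.036).round(3) for p in((279,153),(380,152),(382,261),(280,262))])
b=cv2.resize(im["top"][130:400,90:550],None,fx=1.7,fy=1.7,interpolation=cv2.INTER_CUBIC);cv2.imwrite("pics/crop0.png",b)
E
```

```text
(366, 243) [ 18 185 167]
(296, 245) [ 18 181 172]
(340, 230) [ 15 135 170]
(478, 198) [ 16 145 160]
(430, 200) [ 15 146 152]
(450, 250) [ 13 190 113]
(182, 225) [ 15 155 138]
a top [ 18 181 172] [277 231  34  36 825] [295.  247.1]
a side [ 18 145 128] [300 231   4   4   5] [301.8 232.4]
[0.4403 0.0524] [0. 0.]
[0.4553 0.0777] [-0. -0.]
[0.4443 0.057 ] [-2.3 -2.  -1.9  5.7]
b top [ 18 185 167] [351 227  36  38 850] [366.8 245.2]
b side [ 18 145 155] [317 281   7   4  10] [320.1 282.1]
[ 0.4462 -0.0896] [ 0. -0.]
[ 0.4301 -0.0964] [ 0. -0.]
[ 0.4391 -0.0911] [ 0.8  3.6  3.8 -2.8]
d top [ 18 187 158] [343 139  42  37 970] [363.9 156.7]
d side [ 19 146 133] [427 257   5   7  12] [428.7 260.3]
[ 0.6264 -0.0831] [ 0. -0.]
[ 0.6427 -0.1029] [ 0. -0.]
[ 0.6357 -0.0934] [ 5.1 -4.4 -6.  -1.9]
studc [0.61632473 0.05356068] [0.61716998 0.0605157 ]
120 (array([ 0.54765515, -0.3020329 ]), np.float64(-0.06278721849192603), [143.65719604492188, 279.1368408203125])
135 (array([ 0.55635071, -0.32862085]), np.float64(-0.06346632456989632), [119.3852767944336, 224.30145263671875])
150 (array([ 0.55625006, -0.32911093]), np.float64(-0.06344382085868516), [118.2765121459961, 220.62525939941406])
165 (array([ 0.52079797, -0.32206625]), np.float64(-0.04612741481877203), [40.96768569946289, 206.0286865234375])
(182, 225) [0.49120459 0.30622799]
(190, 340) [0.24539295 0.27719991]
(510, 290) [ 0.36257163 -0.39820235]
(320, 104) [0.76796791 0.00924914]
(386, 112) [ 0.75041169 -0.13761798]
(275, 303) [0.32641366 0.09827113]
mat corners [array([0.594, 0.457]), array([0.597, 0.158]), array([0.389, 0.152]), array([0.384, 0.45 ])]
plat corners [array([0.644, 0.094]), array([ 0.648, -0.12 ]), array([ 0.418, -0.125]), array([0.412, 0.086])]
```

View pics/crop0.png

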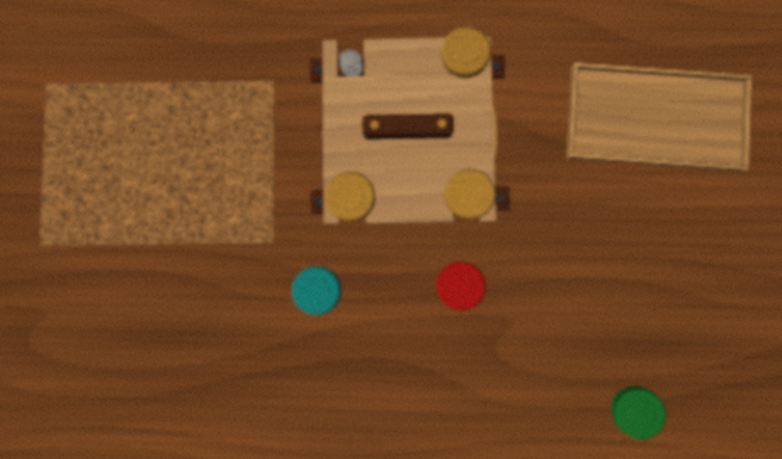

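The crop confirms it: the yellow wheels are a, b and d on the studs, and c is absent. The turquoise, red and green ones are decoys on the bench. Next I'll refine the press pose with a rigid fit.

Run:
```python
from h import *
ims={n:[cv2.imread(f"pics/{n}0.png")] for n in("top","side")}
im=cv2.resize(ims["top"][0],None,fx=4,fy=4,interpolation=cv2.INTER_CUBIC)
top={"a":(296,245.3),"b":(366.2,244.1),"d":(364.1,160)}
obs={}
h=cv2.cvtColor(im,cv2.COLOR_BGR2HSV)
print("S",h[245*4,296*4],h[225*4,296*4],h[245*4,275*4])
for k,p in top.items():
    g=cv2.GaussianBlur(h[...,1],(0,0),3); x,y=int(p[0]*4),int(p[1]*4); c=g[y-100:y+100,x-100:x+100]
    ci=cv2.HoughCircles(c,cv2.HOUGH_GRADIENT,2,200,param1=60,param2=10,minRadius=50,maxRadius=70)
    q=ci[0][0]; print(k,(x-100+q[0])/4-.375,(y-100+q[1])/4-.375,q[2]/4)
    obs[k]=np.array([(x-100+q[0])/4-.375,(y-100+q[1])/4-.375])
print("exp r",[np.linalg.norm(proj("top",[.44,.05+.0295,.087])-proj("top",[.44,.05,.087]))])
L={"a":(-.085,.07),"b":(-.085,-.07),"d":(.085,-.07)}
def w(p,k,z):
    c,s=np.cos(p[2]),np.sin(p[2]);l=L.get(k,(.085,.07)) if isinstance(k,str) else k
    return [p[0]+c*l[0]-s*l[1],p[1]+s*l[0]+c*l[1],z]
def fit(ob):
    f=lambda p:np.concatenate([proj("top",w(p,k,.086))[0]-v for k,v in ob.items()]);r=least_squares(f,[.53,-.02,0]);return r
for o in(obs,{k:np.array(v) for k,v in top.items()}):
    r=fit(o);print(r.x.round(4),r.fun.round(1));p=r.x
    for k in"abcd":print(k,np.round(w(p,k,0)[:2],4),[proj(n,w(p,k,.06 if k=='c' else .087)).round(0)[0].tolist() for n in("top","side")])
    for n in("top","side"):
        for k in"abd":
            t=cyl(*w(p,k,0)[:2],.0295,.063,.087)
            for q in np.split(proj(n,t),2): cv2.polylines(ims[n][0],[(q*16).astype(np.int32)],True,(255,0,0),1,cv2.LINE_AA,4)
        q=proj(n,[w(p,l,.036) for l in((-.115,-.105),(-.115,.105),(.115,.105),(.115,-.105))]);cv2.polylines(ims[n][0],[(q*16).astype(np.int32)],True,(0,255,0),1,cv2.LINE_AA,4)
        q=proj(n,cyl(*w(p,"c",0)[:2],.013,.06,.06)[:60]);cv2.polylines(ims[n][0],[(q*16).astype(np.int32)],True,(255,255,0),1,cv2.LINE_AA,4)
    if o is obs:
        A=cv2.resize(ims["top"][0][130:280,260:410],(400,400),interpolation=2);B=cv2.resize(ims["side"][0][200:350,270:440],(400,400),interpolation=2);cv2.imwrite("pics/fit.png",np.hstack([A,B]))
```

```text
S [ 18 182 170] [ 15 131 169] [  8 174  72]Traceback (most recent call last):
  File "<stdin>", line 11, in <module>
TypeError: 'NoneType' object is not subscriptable
```

Run:
```python
from h import *
ims={n:[cv2.imread(f"pics/{n}0.png")] for n in("top","side")}
h=cv2.cvtColor(ims["top"][0],cv2.COLOR_BGR2HSV)
top={"a":(296,245),"b":(366,244),"d":(364,160)}
obs={}
M=((h[...,1]>158)&(h[...,2]>135)).astype(np.uint8)
for k,p in top.items():
    q=np.zeros_like(M);cv2.circle(q,p,20,1,-1);m=cv2.morphologyEx(M*q,cv2.MORPH_OPEN,np.ones((5,5)))
    (x,y),r=cv2.minEnclosingCircle(np.argwhere(m)[:,::-1].astype(np.float32)); mo=cv2.moments(m,True);ce=np.array([mo["m10"],mo["m01"]])/mo["m00"]
    print(k,(x,y,r),ce,mo["m00"]);obs[k]=ce
L={"a":(-.085,.07),"b":(-.085,-.07),"c":(.085,.07),"d":(.085,-.07)}
def w(p,k,z):
    c,s=np.cos(p[2]),np.sin(p[2]);l=L[k] if isinstance(k,str) else k
    return [p[0]+c*l[0]-s*l[1],p[1]+s*l[0]+c*l[1],z]
f=lambda p:np.concatenate([proj("top",w(p,k,.086))[0]-v for k,v in obs.items()]);r=least_squares(f,[.53,-.02,0]);p=r.x
print("exp area",cv2.contourArea(proj("top",cyl(.44,.05,.0295,.087,.087)[:60]).astype(np.float32)));print(p.round(4),r.fun.round(1))
for k in"abcd":print(k,np.round(w(p,k,0)[:2],4))
for n in("top","side"):
        for k in"abd":
            for q in np.split(proj(n,cyl(*w(p,k,0)[:2],.0295,.063,.087)),2): cv2.polylines(ims[n][0],[(q*16).astype(np.int32)],True,(255,0,0),1,cv2.LINE_AA,4)
        q=proj(n,[w(p,l,.036) for l in((-.115,-.105),(-.115,.105),(.115,.105),(.115,-.105))]);cv2.polylines(ims[n][0],[(q*16).astype(np.int32)],True,(0,255,0),1,cv2.LINE_AA,4)
        q=proj(n,cyl(*w(p,"c",0)[:2],.013,.06,.06)[:60]);cv2.polylines(ims[n][0],[(q*16).astype(np.int32)],True,(255,255,0),1,cv2.LINE_AA,4)
A=cv2.resize(ims["top"][0][130:280,260:410],(400,400),interpolation=2);B=cv2.resize(ims["side"][0][200:350,270:440],(400,400),interpolation=2);cv2.imwrite("pics/fit.png",np.hstack([A,B]))
```

```text
a (294.6328125, 244.734375, 14.412087440490723) [294.81089744 244.69391026] 624.0
b (365.9230651855469, 243.53846740722656, 14.620532035827637) [365.79844961 243.52248062] 645.0
d (363.5, 160.0, 14.840922355651855) [363.11544992 159.28013582] 589.0
exp area 701.6149214513134
[ 0.5313 -0.0142  0.0344] [-0.2  0.2  0.  -0.   0.2 -0.2]
a [0.444  0.0529]
b [ 0.4488 -0.0871]
c [0.6139 0.0587]
d [ 0.6187 -0.0812]
```

View pics/fit.png

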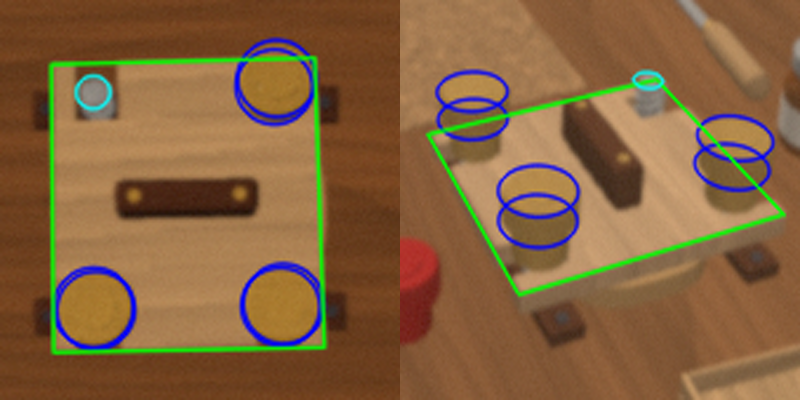

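The fit lines up in both views: wheel circles at (296,245), (366,244) and (363,159), stud c's ring and the platen outline. Next I'll plan the turning range.

```bash
cat >> h.py <<'E'
PP=np.array([.5313,-.0142,.0344])
def W(l,p=PP):
    c,s=np.cos(p[2]),np.sin(p[2]);return np.array([p[0]+c*l[0]-s*l[1],p[1]+s*l[0]+c*l[1]])
L={"a":(-.085,.07),"b":(-.085,-.07),"c":(.085,.07),"d":(.085,-.07)}
def F(): return np.round(read_ft_force(),1)
E
python3 - <<'E'
from h import *
for k in "bad":
    xy=W(L[k])
    for yaw in np.arange(-3,3.2,.75):
        q=inverse_kinematics([*xy,.075],down(yaw)); print(k,yaw,None if q is None else np.round(q,2))
E
```

```text
b -3.0 [-0.98  0.84  1.37  2.22 -1.03  1.03 -1.99]
b -2.25 [-0.98  0.84  1.37  2.22 -1.03  1.03 -1.24]
b -1.5 [-0.75  0.45  0.98  2.21 -0.56  0.75 -0.89]
b -0.75 [-0.75  0.44  0.98  2.21 -0.55  0.75 -0.14]
b 0.0 [-0.74  0.44  0.97  2.21 -0.54  0.74  0.6 ]
b 0.75 [-0.73  0.43  0.95  2.21 -0.53  0.74  1.34]
b 1.5 [-0.58  0.36  0.76  2.21 -0.38  0.71  1.95]
b 2.25 [-0.6   0.37  0.79  2.21 -0.4   0.71  2.72]
b 3.0 [-0.98  0.84  1.37  2.22 -1.03  1.03 -2.27]
a -3.0 [-1.3   0.82  1.38  2.24 -1.01  1.01 -2.31]
a -2.25 [-1.3   0.82  1.38  2.24 -1.01  1.01 -1.56]
a -1.5 [-0.94  0.36  0.82  2.23 -0.41  0.7  -1.33]
a -0.75 [-0.89  0.34  0.76  2.23 -0.36  0.69 -0.63]
a 0.0 [-0.83  0.32  0.69  2.23 -0.32  0.69  0.09]
a 0.75 [-0.78  0.31  0.63  2.23 -0.29  0.68  0.8 ]
a 1.5 [-0.71  0.3   0.56  2.22 -0.25  0.68  1.52]
a 2.25 [-0.63  0.28  0.47  2.22 -0.2   0.68  2.23]
a 3.0 [ 0.86  0.63 -1.24  2.16  0.77  0.92  2.16]
d -3.0 [-0.81  1.14  1.36  1.82 -1.18  1.28 -2.1 ]
d -2.25 [-0.81  1.14  1.36  1.82 -1.18  1.28 -1.35]
d -1.5 [-0.57  0.71  0.85  1.81 -0.65  0.93 -0.93]
d -0.75 [-0.53  0.68  0.78  1.81 -0.59  0.91 -0.22]
d 0.0 [-0.51  0.66  0.75  1.81 -0.57  0.9   0.5 ]
d 0.75 [-0.57  0.71  0.85  1.81 -0.65  0.93  1.32]
d 1.5 [-0.47  0.64  0.7   1.81 -0.52  0.88  1.97]
d 2.25 [-0.31  0.58  0.48  1.8  -0.34  0.84  2.58]
d 3.0 [-0.81  1.14  1.36  1.82 -1.18  1.28 -2.38]
```

```bash
cat >> h.py <<'E'
Q0=[-1.382,.383,.044,1.598,-.018,1.161,-.05]
def above(xy,q7,z=.17):
    q=list(Q0);q[0]=-np.arctan2(xy[1],xy[0]);q[6]=q7;move_j(q)
    move_ptp([*xy,z],read_tcp_rot())
def yawnow():
    y=R.from_quat(read_tcp_rot()).as_matrix()[:,1];return np.arctan2(y[1],y[0])
E
python3 - <<'E'
from h import *
xy=W(L["b"]); move_gripper(.085); above(xy,-2.7); print(np.round(read_qpos(),2),yawnow(),read_time_s())
movel([*xy,.076],speed=.1); print(F(),read_eef_pos())
move_gripper(.04,25); print("grip",F(),np.round(read_ft_torque(),2),read_finger_gap(),read_grasp_force(),np.round(read_eef_pos(),4),read_time_s())
E
```

```text
[ 0.1   0.12  0.01  2.12 -0.    0.9  -2.83] -2.9373464431682335 6.8
[ 1.3 -0.4  1.1] [ 0.4495097  -0.08723335  0.07654849]
grip [-0.3  0.3  6.1] [ 0.    0.11 -0.02] 0.05726953917305119 26.288011372089386 [ 0.4495 -0.0871  0.0768] 8.2583
```

```bash
cat >> h.py <<'E'
def unscrew(total=5.4,step=.45):
    p=np.array(read_eef_pos());y=yawnow();n=int(np.ceil(total/step))
    for i in range(1,n+1):
        a=total*i/n
        move_ptp([p[0],p[1],p[2]+.0025*min(a,4.95)],down(y+a))
        f=F();print(i,round(a,2),f,np.round(read_ft_torque()[2],2),round(read_grasp_force()),round(read_time_s(),1))
        if np.linalg.norm(f)>60 or read_finger_gap()<.05: print("STOP");return False
    return True
E
python3 - <<'E'
from h import *
move_gripper(.04,110); print(F(),read_finger_gap(),read_grasp_force())
unscrew()
print(np.round(read_qpos(),2),np.round(read_eef_pos(),4),read_finger_gap())
E
```

```text
[-1.5  0.2  9.3] 0.05548985349650062 114.21677470207214
1 0.45 [ 0.  -0.5 -2.6] -0.02 116 9.0
2 0.9 [ 0.5 -0.2 -3.1] 0.03 116 9.4
3 1.35 [ 0.1  0.1 -2.8] -0.01 116 9.9
4 1.8 [ 0.  -0.2 -1.7] 0.01 116 10.4
5 2.25 [ 0.2  0.4 -2.4] -0.01 116 10.9
6 2.7 [-0.2  0.2 -1.5] -0.04 116 11.4
7 3.15 [-0.1  0.4 -1.8] -0.0 116 11.9
8 3.6 [-1.   0.6 -1.3] 0.03 116 12.3
9 4.05 [ 0.3 -0.1 -2.9] 0.03 116 12.8
10 4.5 [-0.4 -0.1 -1.4] -0.02 116 13.3
11 4.95 [ 0.2 -0.2 -2.4] -0.03 116 13.8
12 5.4 [1.2 0.1 0.2] 0.02 116 14.2
[ 0.98  0.44 -0.99  2.13  0.5   0.82  2.14] [ 0.4502 -0.0872  0.0901] 0.05529779406871539
```

```bash
cat >> h.py <<'E'
def tray_checked():
    t=traypose();print("tray",np.round(t[0],4),round(t[1],4),np.round(t[2]));return t
def place(slot,off=.040):
    """carry held wheel to tray slot (tray y) ; off = TCP above wheel underside"""
    p=np.array(read_eef_pos());movel([p[0],p[1],p[2]+.003],speed=.02);print("lift test",F(),read_grasp_force())
    if abs(F()[2])>25: print("STUCK");return False
    movel([p[0],p[1],.165],speed=.15);print("lifted",F(),read_finger_gap(),read_grasp_force())
    t=tray_checked();c,s=np.cos(t[1]),np.sin(t[1]);xy=t[0]+[-s*slot,c*slot]
    best=min((t[1]+k*np.pi for k in(-1,0,1)),key=lambda a:abs(np.angle(np.exp(1j*(a-yawnow())))))
    move_ptp([*xy,.165],down(best));print("over",F(),read_finger_gap())
    if read_finger_gap()<.05: print("LOST");return False
    movel([*xy,.005+off+.012],speed=.12);movel([*xy,.005+off+.002],speed=.03);print("down",F())
    move_gripper(.072);movel([*xy,.165],speed=.15);move_gripper(.085);print("t",read_time_s());return True
E
python3 - <<'E'
from h import *
place(-.064)
E
```

```text
lift test [ 0.8  0.  -3. ] 116.4745581150055
lifted [-0.3 -0.5 -2. ] 0.05536144080092857 116.4822793006897
tray [ 0.5563 -0.3304] -0.0634 [118. 219.]
over [ 0.5  0.4 -1.7] 0.05484066937680231
down [ 0.9 -0.7 -2.2]
t 21.825
```

```bash
cat >> h.py <<'E'
def do(k,slot):
    xy=W(L[k]); above(xy,-2.6); movel([*xy,.076],speed=.1); move_gripper(.04,25)
    print(k,"grip",F(),np.round(read_ft_torque(),2),read_finger_gap(),np.round(read_qpos()[6],2))
    move_gripper(.04,110); print(F())
    if np.linalg.norm(F())>40 or not .05<read_finger_gap()<.062: print("BAD GRIP");return False
    return unscrew(5.3) and place(slot)
E
python3 - <<'E'
from h import *
do("d",0.)
im=read_camera("top");cv2.imwrite("pics/top1.png",im[:,:,::-1])
print(np.round(read_eef_pos(),3))
E
```

```text
d grip [0.1 0.3 2.9] [-0.03 -0.04 -0.03] 0.057324938352135854 -2.71
[-0.4 -0.3  5.1]
1 0.44 [-0.2 -0.1 -2.6] 0.03 116 25.7
2 0.88 [ 0.3  0.3 -1.7] -0.01 116 26.1
3 1.32 [ 0.1 -0.3 -2.9] 0.03 116 26.6
4 1.77 [-0.5 -0.6 -2. ] -0.02 116 27.0
5 2.21 [-0.1 -0.3 -2.9] 0.03 116 27.5
6 2.65 [ 0.9 -0.2 -2.3] -0.04 116 28.0
7 3.09 [-0.5  0.6 -1.8] 0.01 116 28.4
8 3.53 [-0.4 -0.1 -2.5] -0.02 116 28.9
9 3.97 [-0.3 -0.7 -1.9] -0.08 116 29.4
10 4.42 [ 0.3  0.2 -1.8] 0.02 116 29.8
11 4.86 [-0.6 -0.3 -2.7] 0.01 116 30.3
12 5.3 [ 0.3 -0.1 -1.5] -0.01 116 30.8
lift test [-0.3  0.1 -1.8] 116.30088686943054
lifted [ 0.2 -0.2 -3.2] 0.05523762366307123 116.36462330818176
tray [ 0.5296 -0.2398] 1.5607 [36. 49.]
over [ 0.7 -1.  -2.4] 0.05526074605533654
down [-23.1   3.9  72.6]
t 35.575
[ 0.529 -0.24   0.164]
```

View pics/top1.png

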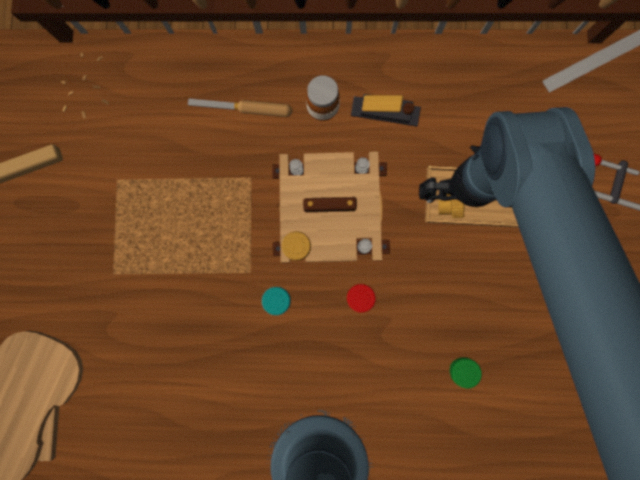

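The arm hid the tray and I didn't check the detected size, so wheel d went to the wrong spot. It seems to have tipped over at about (452,209), at the tray's near-right end. I'll move the arm aside and look again.

Run:
```python
from h import *
p=read_eef_pos();movel([p[0],p[1],.25]);above(W(L["a"]),-2.6,.25)
im=read_camera("top");s=read_camera("side");print(traypose())
A=cv2.resize(im[140:260,390:560],None,fx=2.8,fy=2.8,interpolation=2);B=cv2.resize(s[310:470,370:550],(A.shape[0]*180//160//1,A.shape[0]),interpolation=2)
cv2.imwrite("pics/tray1.png",np.hstack([A,B[:,:800-A.shape[1]]])[:,:,::-1])
```

```text
(array([ 0.57620038, -0.33550833]), np.float64(-0.03535665926410991), [118.97368621826172, 220.2510986328125])
```

View pics/tray1.png

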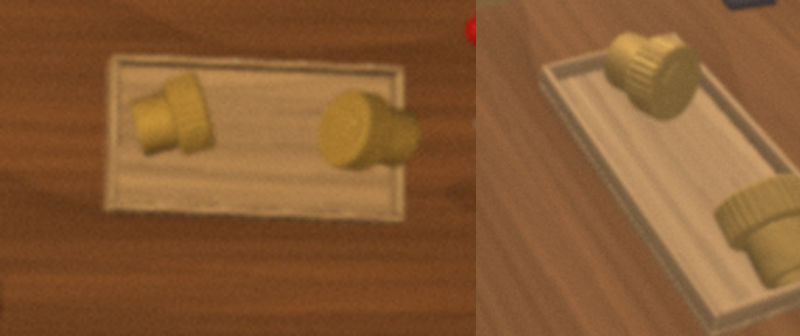

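Both wheels have tipped. d, on its side at crop (170,115), is fully inside. b, at crop (358,130), has its hub resting on the -y wall. I'll grip b across its grip and move it inwards before placing a.

```bash
cat >> h.py <<'E'
def tray_checked():
    for i in range(3):
        t=traypose();print("tray",np.round(t[0],4),round(t[1],4),np.round(t[2]))
        if abs(t[2][0]-119)<6 and abs(t[2][1]-220)<7: return t
    raise RuntimeError("tray not seen")
E
python3 - <<'E'
from h import *
t=tray_checked();c,s=np.cos(t[1]),np.sin(t[1])
toT=lambda w:[c*(w[0]-t[0][0])+s*(w[1]-t[0][1]),-s*(w[0]-t[0][0])+c*(w[1]-t[0][1])]
px=lambda x,y:(390+x/2.8,140+y/2.8)
for n,q,z in(("b grip",px(362,129),.037),("b top face",px(345,130),.045),("b hub end",px(416,136),.035),("d grip",px(190,113),.035),("d hub end",px(138,127),.028)):
    w=ray("top",q,z);print(n,np.round(w,4),np.round(toT(w),4))
print([ (np.round(d["at"]).tolist(),round(d["confidence"],2)) for d in tip_of("side","wheel_a")], read_time_s())
g=cv2.resize(read_camera("side")[310:480,380:560],(720,600)[:2] if 0 else (635,600),interpolation=2);cv2.imwrite("pics/side1.png",g[:,:,::-1])
E
```

```text
tray [ 0.5763 -0.3355] -0.0334 [119. 220.]
b grip [ 0.5779 -0.4092] [ 0.0041 -0.0736]
b top face [ 0.5753 -0.3934] [ 0.0009 -0.0579]
b hub end [ 0.5735 -0.4495] [ 0.001 -0.114]
d grip [ 0.5891 -0.2831] [0.0111 0.0528]
d hub end [ 0.5796 -0.2461] [0.0003 0.0895]
[([437.0, 336.0], 0.93), ([301.0, 252.0], 0.87), ([526.0, 441.0], 0.85), ([266.0, 323.0], 0.82), ([207.0, 444.0], 0.73), ([245.0, 274.0], 0.57), ([358.0, 266.0], 0.26)] 40.8917
```

View pics/side1.png

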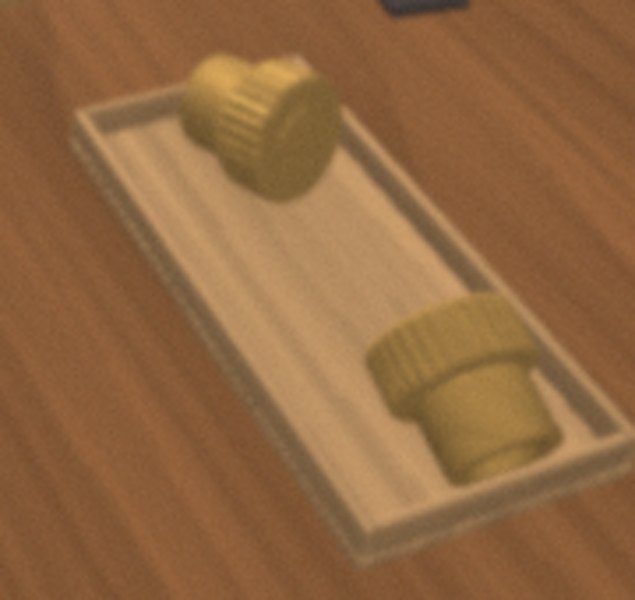

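In this view d (far end) lies inside the tray. b leans with its hub on the near wall.

Run:
```python
from h import *
t=tray_checked();c,s=np.cos(t[1]),np.sin(t[1]);ey=np.array([-s,c])
xy=np.array([.577,-.4075]); move_gripper(.079)
q=list(Q0);q[0]=-np.arctan2(xy[1],xy[0]);move_j(q)
a=min((t[1]+k*np.pi for k in(-1,0,1)),key=lambda a:abs(np.angle(np.exp(1j*(a-yawnow())))))
move_ptp([*xy,.15],down(a)); movel([*xy,.06],speed=.1);movel([*xy,.044],speed=.03);print(F(),read_qpos().round(2) if hasattr(read_qpos(),'round') else '')
move_gripper(.04,40);print("grip",F(),read_finger_gap(),read_grasp_force())
movel([*xy,.075],speed=.06);print("up",F(),read_finger_gap())
n=xy+.016*ey;movel([*n,.075],speed=.06);movel([*n,.043],speed=.05);print("dn",F())
move_gripper(.078);movel([*n,.2],speed=.15);move_gripper(.085)
above(W(L["a"]),-2.6,.25);pause(.3)
im=read_camera("top");s=read_camera("side")
A=cv2.resize(im[140:260,390:560],None,fx=2.8,fy=2.8,interpolation=2);B=cv2.resize(s[310:470,370:550],(378,336),interpolation=2)
cv2.imwrite("pics/tray2.png",np.hstack([A,B[:,:800-A.shape[1]]])[:,:,::-1]);tray_checked();print(read_time_s())
```

```text
tray [ 0.5763 -0.3356] -0.0336 [119. 220.]
[0.  0.1 0.2] [ 0.61  0.71 -0.08  1.56  0.07  0.87  0.48]
grip [0.6 0.5 2.6] 0.056594259542487355 42.25757896900177
up [-0.1 -0.3 -1.5] 0.056750032157858975
dn [-3.9  2.4  8.1]
tray [ 0.5763 -0.3355] -0.0334 [119. 220.]
53.725
```

View pics/tray2.png

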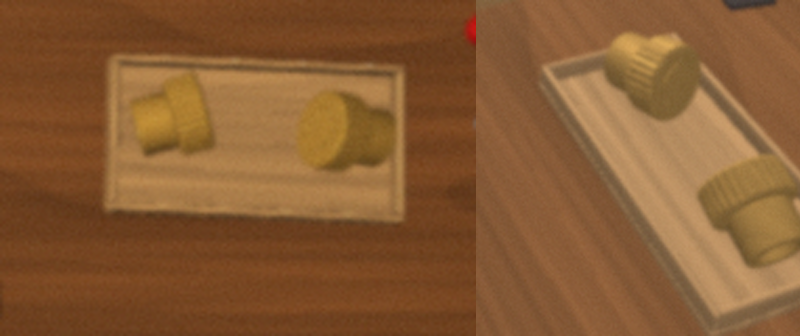

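Wheel b is now inside the tray (hub end at crop ≈(392,137), wall at 404). Next I'll check the middle gap and unscrew a.

Run:
```python
from h import *
t=tray_checked();c,s=np.cos(t[1]),np.sin(t[1])
toT=lambda w:np.round([c*(w[0]-t[0][0])+s*(w[1]-t[0][1]),-s*(w[0]-t[0][0])+c*(w[1]-t[0][1])],4)
px=lambda x,y:(390+x/2.8,140+y/2.8)
for z in(.03,.05,.06):print(z,"b left",toT(ray("top",px(297,130),z)),"d right",toT(ray("top",px(213,130),z)))
xy=W(L["a"]); above(xy,-2.6); movel([*xy,.076],speed=.1); move_gripper(.04,25)
print("grip",F(),np.round(read_ft_torque(),2),read_finger_gap(),np.round(read_qpos()[6],2))
move_gripper(.04,110); print(F(),unscrew(5.3))
```

```text
tray [ 0.5762 -0.3356] -0.0348 [119. 220.]
0.03 b left [ 0.0029 -0.0283] d right [0.0001 0.0341]
0.05 b left [-0.0017 -0.021 ] d right [-0.0046  0.04  ]
0.06 b left [-0.0041 -0.0174] d right [-0.0069  0.043 ]
grip [-0.2 -1.1  5.2] [-0.08  0.27 -0.02] 0.05729972583513363 -2.74
1 0.44 [ 0.9  0.6 -2.6] 0.05 116 57.7
2 0.88 [ 1.  -0.2 -2.2] 0.03 116 58.2
3 1.32 [-0.2  0.3 -1.6] -0.05 116 58.6
4 1.77 [ 0.6 -0.7 -2.4] -0.01 116 59.1
5 2.21 [-0.  -0.3 -2.7] 0.01 116 59.6
6 2.65 [ 0.8 -0.5 -2.2] 0.0 116 60.1
7 3.09 [ 0.6  0.1 -2.5] 0.01 116 60.6
8 3.53 [ 0.7 -1.1 -2.4] 0.04 116 61.0
9 3.97 [ 1.3 -1.5 -2.5] -0.01 116 61.5
10 4.42 [ 1.  -1.4 -2.5] -0.04 116 62.0
11 4.86 [ 1.3 -0.5 -1.2] 0.0 116 62.5
12 5.3 [ 0.2 -0.4  0.3] -0.04 116 62.9
[-3.6 -0.7  9.1] True
```

Run:
```python
from h import *
p=np.array(read_eef_pos());movel([p[0],p[1],p[2]+.003],speed=.02);print("lift test",F(),read_grasp_force())
if abs(F()[2])<25:
    movel([p[0],p[1],.19]);print(F(),read_finger_gap())
    t=tray_checked();c,s=np.cos(t[1]),np.sin(t[1]);xy=t[0]+c*np.array([0,.007])+np.array([-.006,0])
    q=list(Q0);q[0]=-np.arctan2(xy[1],xy[0]);move_j(q)
    a=min((t[1]+k*np.pi for k in(-1,0,1)),key=lambda a:abs(np.angle(np.exp(1j*(a-yawnow())))))
    move_ptp([*xy,.165],down(a));print("over",F(),read_finger_gap())
    z=.085;movel([*xy,z],speed=.1)
    while z>.0475:
        z-=.0035;movel([*xy,z],speed=.03);f=F()
        if np.linalg.norm(f-[0,0,-2])>10: print("contact",z,f);break
    print("end z",z,F());move_gripper(.076);movel([*xy,.2]);move_gripper(.085);pause(.3)
    q=list(Q0);move_j(q)
    im=read_camera("top");sd=read_camera("side");tray_checked()
    A=cv2.resize(im[140:260,390:560],None,fx=2.8,fy=2.8,interpolation=2);B=cv2.resize(sd[310:470,370:550],(378,336),interpolation=2)
    cv2.imwrite("pics/tray3.png",np.hstack([A,B[:,:800-A.shape[1]]])[:,:,::-1]);cv2.imwrite("pics/full3.png",im[:,:,::-1]);print(read_time_s())
```

```text
lift test [ 0.8  0.5 -1.7] 116.5301513671875
[-0.9 -0.2 -2.1] 0.0554948746958561
tray [ 0.5763 -0.3356] -0.0334 [119. 220.]
over [ 0.5 -0.8 -1. ] 0.05514536714079911
end z 0.04649999999999997 [ 0.8  0.1 -2.4]
tray [ 0.5763 -0.336 ] -0.0314 [118. 220.]
76.3583
```

View pics/tray3.png

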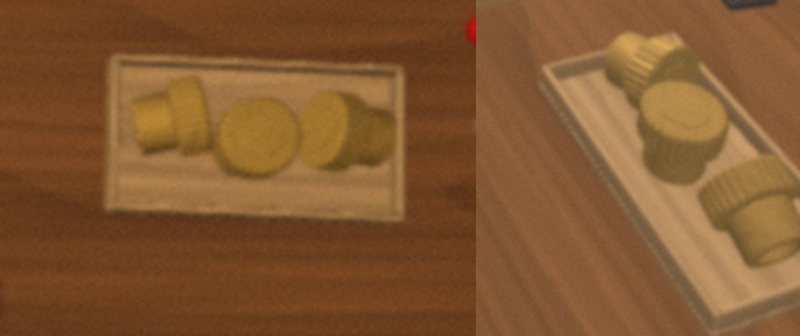

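All three wheels are in the tray: d at crop (170,115), a upright at (257,137) and b at (350,130). Now the platen.

Run:
```python
from h import *
print("green",ray("top",(466,373),.048),"bar",ray("top",(330,203.9),.072),W((0,0)))
xy=W((0,0)); q=list(Q0);q[0]=-np.arctan2(xy[1],xy[0]);move_j(q)
a=min((PP[2]+k*np.pi for k in(-1,0,1)),key=lambda a:abs(np.angle(np.exp(1j*(a-yawnow())))))
move_gripper(.06);move_ptp([*xy,.15],down(a));movel([*xy,.06],speed=.1);print(F())
move_gripper(.01,40);print("grip",F(),read_finger_gap(),np.round(read_ft_torque(),2))
move_gripper(.01,115);print("grip",F(),read_finger_gap())
for z in(.064,.075,.1,.13,.16):
    movel([*xy,z],speed=.06);f=F();print(z,f,np.round(read_ft_torque(),2),round(read_finger_gap(),4))
    if np.linalg.norm(f)>35:print("STOP");break
```

```text
green [ 0.19867106 -0.2885801 ] bar [ 0.52924776 -0.01578474] [ 0.5313 -0.0142]
[0.2 0.4 0.8]
grip [0.9 0.8 3.9] 0.02533503592626356 [-0.01  0.06  0.01]
grip [ 0.2 -0.7  8. ] 0.02450728248400434
0.064 [ 0.1  0.4 -4.8] [-0.05 -0.11 -0.03] 0.0239
0.075 [ 0.2 -0.3 -5.9] [ 0.01  0.04 -0.01] 0.0243
0.1 [ 0.1  0.3 -5.3] [0.   0.03 0.01] 0.0243
0.13 [ 0.7  0.  -6.1] [-0.01 -0.02 -0.05] 0.0246
0.16 [-0.3 -0.1 -6.1] [-0.03  0.06 -0.01] 0.025
```

Run:
```python
from h import *
t=np.array([.377,-.415]);o=read_tcp_rot()
p=np.array(read_eef_pos())
q=None
movel([*t,p[2]],o,speed=.15);print(np.round(read_qpos(),2),F(),read_finger_gap(),read_time_s())
z=.065;movel([*t,z],speed=.1)
while z>.034:
    z-=.003;movel([*t,z],speed=.03);f=F()
    if f[2]>2: print("contact",z,f);break
print(z,F());move_gripper(.06);print(F());movel([*t,.2],speed=.15)
move_j(Q0);pause(.2)
im=read_camera("top");cv2.imwrite("pics/top4.png",im[:,:,::-1]);s=read_camera("side");cv2.imwrite("pics/side4.png",s[:,:,::-1])
tray_checked();print([(n,d) for n in("top","side") for w in("belly_lower","belly_upper") for d in tip_of(n,w)[:2]],read_time_s())
```

```text
[ 0.56  0.32  0.24  1.91 -0.09  0.93  0.87] [ 0.5 -0.4 -5.5] 0.024416947051415262 87.525
contact 0.04099999999999998 [-2.9  3.5  8.8]
0.04099999999999998 [-2.9  3.5  8.8]
[ 0.9 -0.5 -0.2]
tray [ 0.5764 -0.336 ] -0.0304 [118. 220.]
[('top', {'at': [351.0, 209.2], 'confidence': 0.57}), ('top', {'at': [366.8, 164.4], 'confidence': 0.51}), ('top', {'at': [305.5, 208.8], 'confidence': 0.66}), ('side', {'at': [363.5, 291.9], 'confidence': 0.9})] 96.4917
```

View pics/top4.png

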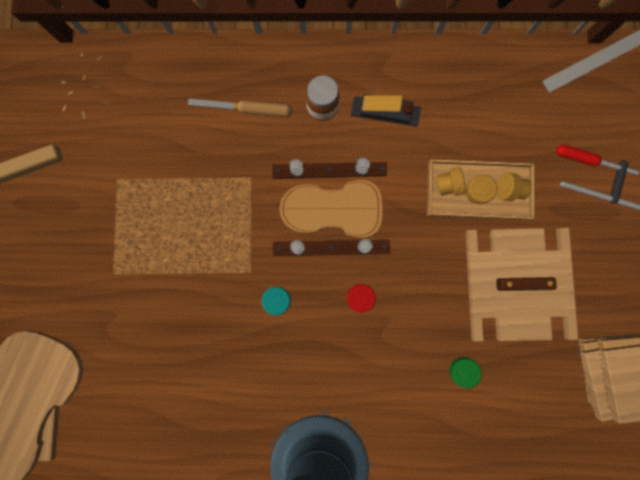

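The platen lies flat at (522,285), clear of the tray and the green decoy. The belly is bare in the channel, spanning columns 281–382 and rows 181–236. Next I'll measure its outline.

Run:
```python
from h import *
im=cv2.imread("pics/top4.png");h=cv2.cvtColor(im,cv2.COLOR_BGR2HSV);print(h[209,310],h[209,270],h[241,330])
m=(h[...,2]>135).astype(np.uint8);m[:177]=0;m[239:]=0;m[:,:262]=0;m[:,400:]=0
c=max(cv2.findContours(m,0,1)[0],key=cv2.contourArea)[:,0].astype(float)
m2=np.zeros_like(m);cv2.drawContours(m2,[c.astype(int)],-1,1,-1)
w=np.array([ray("top",p,.018) for p in c])
print("ext",w.min(0).round(4),w.max(0).round(4))
for col in range(283,382,6):
    r=np.where(m2[:,col])[0];a=ray("top",(col,r[0]-.5),.018);b=ray("top",(col,r[-1]+.5),.018);print(col,r[0],r[-1],"y",a[1].round(4),"xc",((a+b)/2)[0].round(4),"w",(a-b)[0].round(4))
# model fit: union outline signed distance
def f(p):
    cs,s=np.cos(p[2]),np.sin(p[2]);d=w-p[:2];x=cs*d[:,0]+s*d[:,1];y=-s*d[:,0]+cs*d[:,1]
    r1=np.hypot(x,y+.048)-.062;r2=np.hypot(x,y-.058)-.052
    rr=np.minimum(r1,r2);return rr[(1>0)&True]*((y<-.02)|(y>.035))
for y0 in(-.014,):
    r=least_squares(f,[.53,y0,.034],loss="soft_l1",f_scale=.002);print(r.x.round(4),np.abs(r.fun).max().round(4),W((0,0)))
M=cv2.inRange(h,(8,90,100),(22,200,170));
```

```text
[ 16 160 161] [ 13 195 110] [ 10 180  71]
ext [ 0.4706 -0.1247] [0.5938 0.0931]
283 195 221 y 0.0852 xc 0.5288 w 0.0585
289 189 227 y 0.0726 xc 0.5291 w 0.0845
295 186 230 y 0.0598 xc 0.5293 w 0.0975
301 184 231 y 0.047 xc 0.5306 w 0.104
307 184 231 y 0.034 xc 0.5307 w 0.104
313 185 231 y 0.0211 xc 0.5298 w 0.1017
319 187 228 y 0.0081 xc 0.531 w 0.0909
325 189 226 y -0.0048 xc 0.5311 w 0.0822
331 190 226 y -0.0177 xc 0.5302 w 0.08
337 189 226 y -0.0306 xc 0.5314 w 0.0822
343 186 229 y -0.0434 xc 0.5317 w 0.0951
349 182 234 y -0.0561 xc 0.5309 w 0.1145
355 180 236 y -0.069 xc 0.5311 w 0.1231
361 180 236 y -0.0818 xc 0.5312 w 0.123
367 181 235 y -0.0947 xc 0.5314 w 0.1187
373 183 233 y -0.1075 xc 0.5315 w 0.11
379 189 226 y -0.1204 xc 0.5326 w 0.082Traceback (most recent call last):
  File "<stdin>", line 16, in <module>
    return func(*args, **kwargs)
    vector_fun = VectorFunction(
        fun_wrapped,
    ...<6 lines>...
        workers=workers
    )
    self.J, dct = approx_derivative(
                  ~~~~~~~~~~~~~~~~~^
        self.fun_wrapped, self.x, f0=self.f, **finite_diff_options
        ^^^^^^^^^^^^^^^^^^^^^^^^^^^^^^^^^^^^^^^^^^^^^^^^^^^^^^^^^^
    )
    ^
    raise ValueError("`f0` passed has more than 1 dimension.")
ValueError: `f0` passed has more than 1 dimension.
```

Gripping the waist (80–82 mm wide, 85 mm opening) would be too tight. I'll push from behind instead, with two spread fingers cradling the lower bout's round end (R62), along the channel.

```bash
cat >> h.py <<'E'
def aim(a): return min((a+k*np.pi for k in(-1,0,1)),key=lambda b:abs(np.angle(np.exp(1j*(b-yawnow())))))
E
python3 - <<'E'
from h import *
st=W((0,-.142)); q=list(Q0);q[0]=-np.arctan2(st[1],st[0]);move_j(q);move_gripper(.075,40)
a=aim(PP[2]);move_ptp([*st,.15],down(a));z=.040;movel([*st,z],speed=.1)
while z>.016:
    z-=.002;movel([*st,z],speed=.02);f=F()
    if f[2]>3: break
print("contact",z,f,read_eef_pos());z+=.003;movel([*st,z],speed=.02);print(F())
for y in(-.12,-.09,-.04,.0,.05,.1,.14):
    movel([*W((0,y)),z],speed=.06);f=F();print(y,f,np.round(read_qpos(),2)[[0,2,6]])
    if np.linalg.norm(f)>25:print("STOP");break
im=read_camera("top");cv2.imwrite("pics/top5.png",im[100:400,60:460,::-1]);print(read_time_s())
E
```

```text
contact 0.01599999999999998 [-0.5  0.   0.3] [ 0.53599791 -0.15611485  0.01581688]
[0.3 0.1 0.5]
-0.12 [ 0.3 -0.5  0.2] [ 0.22 -0.06  0.17]
-0.09 [ 0.9 -0.7 -0.2] [ 0.17 -0.06  0.11]
-0.04 [-0.4 -0.2 -0.2] [ 0.08 -0.07  0.01]
0.0 [-0.5 -0.4 -0.7] [ 0.01 -0.07 -0.06]
0.05 [-1.  -0.6 -0.4] [-0.08 -0.08 -0.16]
0.1 [ 0.   0.  -0.4] [-0.17 -0.08 -0.26]
0.14 [ 0.4  0.  -0.2] [-0.24 -0.09 -0.34]
111.1417
```

View pics/top5.png

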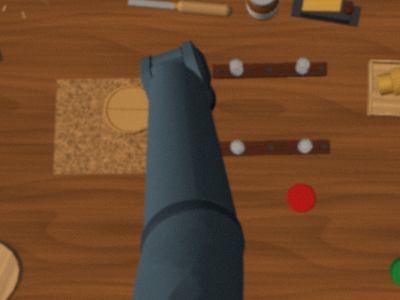

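The belly is sliding flat onto the mat, with its upper bout at full-image (187,208). For the last stretch I'll drift towards −x to centre it.

Run:
```python
from h import *
p=np.array(read_eef_pos());print(p.round(4))
for i in range(1,5):
    t=p[:2]+(np.array([.500,.190])-p[:2])*i/4
    movel([*t,p[2]],speed=.04);print(F())
movel([t[0],t[1]-.03,p[2]],speed=.06);movel([t[0],t[1]-.03,.2])
move_j(Q0);pause(.3)
im=read_camera("top");cv2.imwrite("pics/top6.png",im[:,:,::-1])
h=cv2.cvtColor(im,cv2.COLOR_RGB2HSV);print(h[208,182],h[190,125]);tray_checked();print(read_time_s())
print([(w,d["at"],ray("top",d["at"],.009).round(4),d["confidence"]) for w in("belly_lower","belly_upper") for d in tip_of("top",w)[:2]])
```

```text
[0.5265 0.1254 0.019 ]
[ 0.2 -0.6 -0.3]
[-0.  -1.9  1.7]
[ 0.  -0.3 -0.8]
[-0.5 -0.7 -0.4]
[ 16 158 170] [ 15 161 146]
tray [ 0.5763 -0.3358] -0.0314 [118. 220.]
117.9
[('belly_lower', [205.6, 223.9], array([0.4933, 0.2523]), 0.85), ('belly_upper', [160.1, 219.4], array([0.5018, 0.3522]), 0.92)]
```

View pics/top6.png

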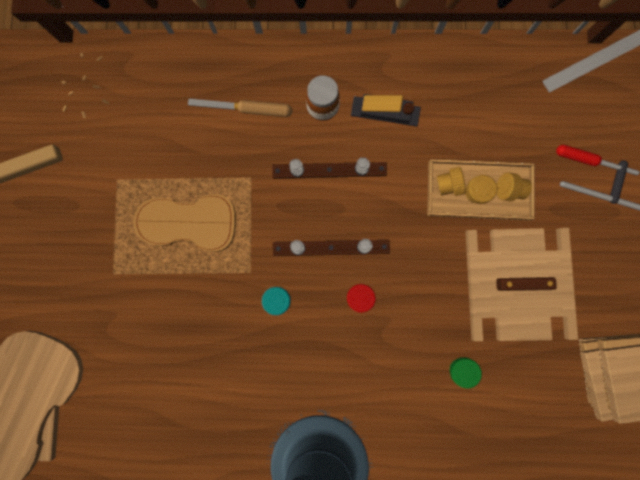

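The whole belly is on the mat: bout centres at (206,224) and (160,219), each over 35 mm inside the limits. The wheels lie inside the tray, the platen is flat, and the bystanders haven't moved. Handing in.

```bash
python3 -c "
from bench import *
print(sign_off())"
```

```text
the job is handed in; nothing more can be done
None
```

I've handed the job in, with no verdict returned: wheels a, b and d are in the tray (b and d on their sides after I knocked the tray while placing d), the platen lies flat on the bench clear of the press, and the belly is wholly on the mat.

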